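# Seat the proud locating post and point out the missing one

### The job

Make the nest plate ready for the fitter: one of its white locating posts has worked up out of its bush, so press it down fully home with the fingertips. Then point at the one bush that has no post: bring the fingertips over the middle of its mouth, 1 to 3 cm above it, without touching it, stay there for at least two seconds and finish still pointing. Do not press the posts that are already home, and leave the loose things round the plate where they are.

Things in the scene. Friction and masses are not known exactly. Their poses are not given: they have to be found in the camera images.
- plate: brown-orange fixed nest plate 150 x 225 mm, top 21 mm above the table; origin on the table under its middle, x across its short side, y along it. Six equal bushes (metal flange 30 mm wide, mouth 24 mm above the table) at x = -37.5, 37.5 and y = -75, 0, 75 mm: five hold a white post, one is empty, which varies. Two white edge stops at its +x edge rise to 33 mm above the table
- post_top (a point): centre of the flat top of the post that has worked up: white plastic, 15 mm diameter, upright. Fully home its top is 36 mm above the table, like the other four; at the start it is 8 to 10.5 mm higher
- post (a joint): how far that post stands above its home position, in m: 0 is fully home on the bottom of the bush (a hard stop), 0.008 to 0.0105 at the start, 0.013 at most. It is a tight fit: it slides straight down under about 6 to 10 N on its top and stays where it is left
- empty_mouth (a point): centre of the mouth of the empty bush, an open blind hole 15 mm wide and 14 mm deep in a 30 mm flange; 24 mm above the table, z up
- seat_a_top (a point): centre of the top of a post that is already home, 15 mm diameter, 12 mm out of its bush, top 36 mm above the table; does not move
- seat_b_top (a point): centre of the top of a post that is already home, 15 mm diameter, 12 mm out of its bush, top 36 mm above the table; does not move
- seat_c_top (a point): centre of the top of a post that is already home, 15 mm diameter, 12 mm out of its bush, top 36 mm above the table; does not move
- seat_d_top (a point): centre of the top of a post that is already home, 15 mm diameter, 12 mm out of its bush, top 36 mm above the table; does not move
- seat_a: bush of the home post whose top is seat_a_top, with that post; origin on its axis 8 mm above the table
- seat_b: bush of the home post whose top is seat_b_top, with that post; origin on its axis 8 mm above the table
- seat_c: bush of the home post whose top is seat_c_top, with that post; origin on its axis 8 mm above the table
- seat_d: bush of the home post whose top is seat_d_top, with that post; origin on its axis 8 mm above the table
- seat_empty: the empty bush itself; origin on its axis, 16 mm below its mouth
- setting_block: loose ground steel setting block, 25 x 40 x 35 mm high, near the +y end of the plate; origin under its middle
- tin: loose round screw tin, 64 mm diameter, 25 mm high, near the -y end of the plate; origin under its middle
- spare_post: loose spare white post, 15 mm diameter, 26 mm high, standing on the table on the robot's side of the plate; origin under its middle
- screwdriver: loose screwdriver with red grip, 167 mm long, 18 mm thick, lying on the table on the robot's side of the plate; origin under its middle, its length is its y axis

How it is judged:
By the outcome, as a careful person would: the job done as asked, in the order asked, and still so for the second after the job is handed in, with the robot touching nothing.
It also fails if it takes over 38 s, if anything falls off the work surface, if the arm or the gripper's body presses on something with over 40 N, if the wrist force passes 120 N, or if a joint passes its speed limit or range.

### The arm

A 7-joint arm with a two-finger parallel gripper is mounted at the origin on a cart in front of the work surface, level with it; the furniture and walls round the work are solid. World frame = base frame: x ahead of the robot, y to its left, z up, the work surface at z = 0. Lengths are in m, angles in rad, forces in N, time in s.
With the tool pointing down it reaches from about 0.425 to 0.925 m from the base axis. Payload 6.8 kg.
Tool frame: the origin (TCP) lies at the very end of the fingers, on their centre line; the grasp point (between the pads) lies 19 mm behind it; y points along the fingers, z is the direction in which the jaws open and shut, and the axes are right-handed (so a half turn about y gives the same grasp; the last joint's range is limited). The gripper opens to 88 mm and grips with 3 to 60 N. Pads are 20 mm wide; open, the fingers measure 115 mm over their backs; the gripper's body (75 mm by 178 mm) begins 61 mm behind the grasp point.
Start: joints at [-1.267, 0.477, 0.022, 1.555, -0.011, 1.109, -0.083], TCP at [0.27, 0.619, 0.223] pointing down, gripper open.
Joint ranges: [-2.96, 2.96], [-0.34, 2.1], [-1.41, 1.46], [0.24, 2.44], [-1.37, 4.51], [0.17, 1.92], [-2.96, 2.96]. Speed limits (rad/s): [2.39, 2.39, 3.14, 3.14, 3.14, 3.14, 3.14].

### API

Orientations are given as a unit quaternion [x, y, z, w].
In Python, from rig import env gives the robot as it stands. Calls block until the motion is done:
- env.move_pose(position, orientation): joint-space move of the TCP to a pose.
- env.servo_line(position, rotation=None, velocity=0.15, until_force=None): straight line of the TCP; rotation=None keeps the orientation; velocity is the mean speed in m/s. With until_force (N) it stops when the force on the tool has changed by that much, and returns True; else False.
- env.move_j(angles): joint-space move.
- env.gripper_to(opening): finger opening in m; the grip force is fixed at half the most; returns when the fingers have stopped.
- env.wait(seconds).
- env.inverse_kinematics(position, orientation): joint angles nearest the present ones, or None.
- env.snapshot(name): name is "side" or "top"; returns the picture (480x640x3 uint8, red, green, blue); there is no depth.
- env.calibration(name): a dict with "fov_y" (degrees; the focal length in pixels is half the picture's height over the tangent of half this angle, whatever the lens; pixels are square), "cx", "cy" (the principal point, pixels), "xyz" and "rotation" of the camera in the world. Camera axes: x right, y down, z forward; pixel columns grow to the right and rows downward; lengths in m; the calibration is good to about 2 mm. A picture is of the moment at which its call begins. calibration takes no time and is no camera call.
A pose or a line that the arm cannot do raises env.PlanningError and nothing moves.
- env.hand_in(): hands the job in, once; it reports no verdict.
Readings, each from a call of its own:
- env.get_time(): time.
- env.get_qpos(): joint angles.
- env.get_qvel(): joint speeds.
- env.get_tau(): joint torques, N m.
- env.get_position(): TCP position.
- env.get_eef_rot(): TCP orientation.
- env.get_ft_force(): force on the tool from outside, world axes, zero at the start.
- env.get_torque(): the same for the moment, N m.
- env.get_width(): finger opening in m.
Only numpy, scipy, OpenCV 4.12 (cv2) and the standard library are available. Lean on these libraries where they do the work, as an engineer would, in place of code of your own. Each camera call takes 0.05 s, during which the arm holds its last target.

## Working session

There is one attempt and no reset: what is moved stays moved. The work goes in short steps, each a Python script; the robot and the scene stay as the last script left them, time stands still between calls to the robot, and variables do not carry over. Pictures are saved under pics/ and viewed, and the job is handed in when it is done.

```bash
mkdir -p pics
python3 - <<'E'
from rig import env
import cv2
for n in("side","top"):
    c=env.calibration(n);print(n,c)
    cv2.imwrite(f"pics/{n}0.png",env.snapshot(n)[:,:,::-1])
print(env.get_eef_rot(),env.get_time(),env.get_width())
E
```

```text
side {'fov_y': 44.42727623133981, 'cx': 328.4088467409975, 'cy': 235.52039080501913, 'xyz': array([0.39036113, 0.76263932, 0.50072747]), 'rotation': array([-0.09191547,  0.8615051 , -0.49692764,  0.04922832])}
top {'fov_y': 46.25835738291944, 'cx': 326.8739499448396, 'cy': 246.7069582240853, 'xyz': array([0.39541014, 0.03142591, 0.91540036]), 'rotation': array([ 0.71386198, -0.69518143,  0.06541918, -0.05333096])}
[ 0.69271021 -0.14461318  0.14446769 -0.69164202] 0.1 0.08798869943407814
```

View pics/side0.png

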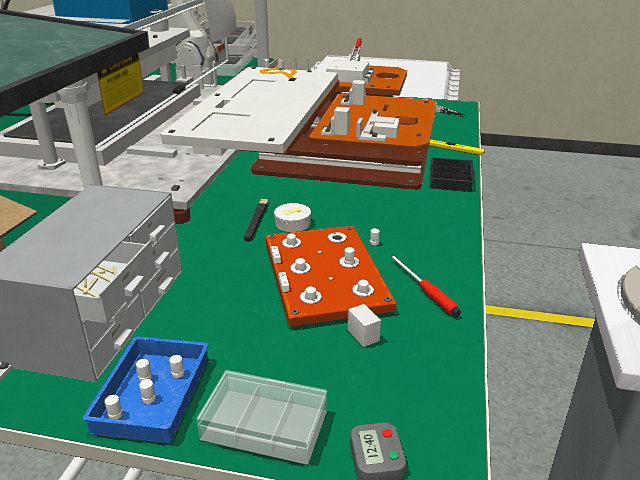

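View pics/top0.png

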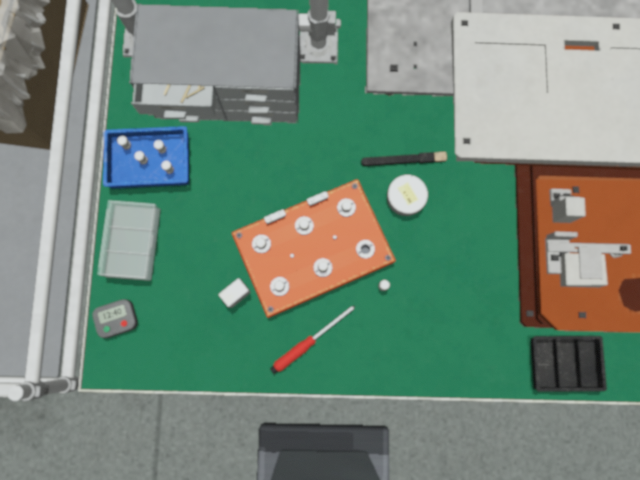

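The empty bush is at top (365,248) / side (338,237). The raised post looks like the middle one on the robot's side, top (322,267) / side (349,255). I'll zoom in and measure.

```bash
cat > h.py <<'E'
import numpy as np,cv2
from scipy.spatial.transform import Rotation as R
def K(c):
    f=240/np.tan(np.radians(c['fov_y'])/2);return f,c['cx'],c['cy']
def proj(c,P):
    p=R.from_quat(c['rotation']).inv().apply(np.atleast_2d(P)-c['xyz']);f,cx,cy=K(c)
    return np.c_[f*p[:,0]/p[:,2]+cx,f*p[:,1]/p[:,2]+cy]
def back(c,uv,z):
    f,cx,cy=K(c);d=R.from_quat(c['rotation']).apply([(uv[0]-cx)/f,(uv[1]-cy)/f,1]);return c['xyz']+d*(z-c['xyz'][2])/d[2]
E
python3 - <<'E'
from rig import env
from h import *
t=cv2.imread('pics/top0.png')[170:330,220:440];cv2.imwrite('pics/topz.png',cv2.resize(t,None,fx=3.6,fy=3.6,interpolation=cv2.INTER_CUBIC))
s=cv2.imread('pics/side0.png')[220:340,255:405];cv2.imwrite('pics/sidez.png',cv2.resize(s,None,fx=5,fy=5,interpolation=cv2.INTER_CUBIC))
c=env.calibration('top')
for uv in [(347,207),(304,225),(261,243),(365,248),(322,267),(279,286)]: print(back(c,uv,.024))
print(proj(c,[env.get_position()]))
E
```

```text
[ 0.61347442 -0.0131365   0.024     ]
[0.58150772 0.05593506 0.024     ]
[0.54998323 0.12405111 0.024     ]
[ 0.54654029 -0.04342779  0.024     ]
[0.51379532 0.02500348 0.024     ]
[0.48151731 0.09245889 0.024     ]
[[-191.09246348  438.50601274]]
```

View pics/topz.png

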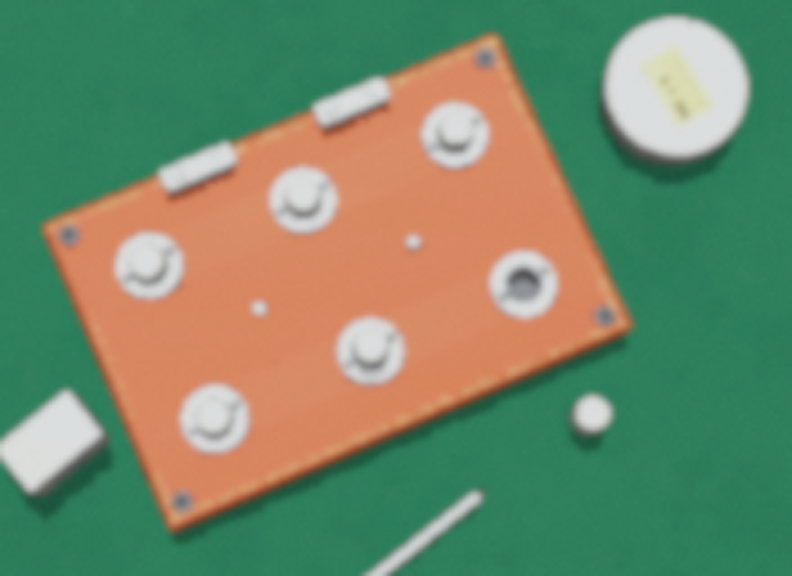

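View pics/sidez.png

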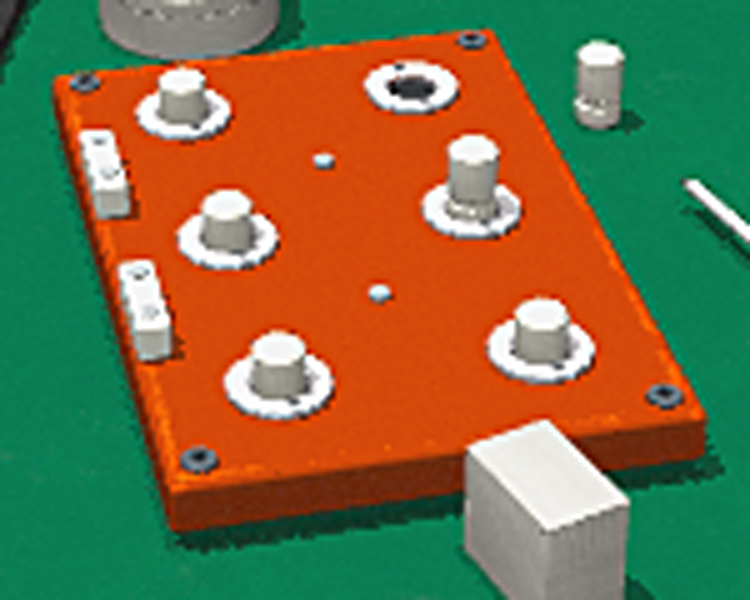

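Run:
```python
from rig import env
from h import *
from scipy.optimize import least_squares
T=(np.array([(455,134),(303,200),(149,265),(523,284),(371,351),(215,418)])+.5)/3.6-.5+[220,170]
S=(np.array([(184,111),(228,238),(279,384),(412,87),(471,209),(541,347)])+.5)/5-.5+[255,220]
L=np.array([(37.5,-75,24),(37.5,0,24),(37.5,75,24),(-37.5,-75,24),(-37.5,0,24),(-37.5,75,24)])/1e3
ct,cs=env.calibration('top'),env.calibration('side')
def W(p,l=L):
    c,s=np.cos(p[2]),np.sin(p[2]);return np.c_[p[0]+c*l[:,0]-s*l[:,1],p[1]+s*l[:,0]+c*l[:,1],l[:,2]]
for nm,u in(('top',[(ct,T)]),('side',[(cs,S)]),('both',[(ct,T),(cs,S)])):
    f=lambda p:np.concatenate([(proj(c,W(p))-x).ravel() for c,x in u])
    r=least_squares(f,[.545,.04,.42]);print(nm,r.x,np.round(r.fun,1));print(W(r.x)[3:5])
# post height from side: top centre
for z in(.036,.044,.046):print(z,back(cs,((474+.5)/5-.5+255,(149+.5)/5-.5+220),z))
print(back(cs,((543+.5)/5-.5+255,(310+.5)/5-.5+220),.036), W(r.x)[5])
q=R.from_quat(env.get_eef_rot()).as_matrix();print(q)
```

```text
top [0.54760707 0.04019205 0.44139665] [ 0.   0.1  0.  -0.2 -0.   0.1  0.2 -0.  -0.2 -0.1 -0.1  0.2]
[[ 0.54574143 -0.04363974  0.024     ]
 [ 0.51370123  0.02417195  0.024     ]]
side [0.54554289 0.0414998  0.43925902] [-0.2  0.1 -0.1 -0.1 -0.1 -0.   0.1 -0.3  0.3 -0.2  0.1  0.4]
[[ 0.54349805 -0.04232782  0.024     ]
 [ 0.51160288  0.02555221  0.024     ]]
both [0.54658407 0.04043506 0.44081772] [-0.1  0.7 -0.1  0.4 -0.2  0.7  0.   0.6 -0.4  0.6 -0.3  0.8 -0.7 -0.3
 -0.6 -0.5 -0.5 -0.6 -0.5 -0.7 -0.3 -0.7 -0.5 -0.2]
[[ 0.54466989 -0.04339563  0.024     ]
 [ 0.51266896  0.0244346   0.024     ]]
0.036 [0.51391834 0.01137283 0.036     ]
0.044 [0.51179138 0.02430542 0.044     ]
0.046 [0.51125964 0.02753857 0.046     ]
[0.4799826  0.09171813 0.036     ] [0.48066802 0.09226483 0.024     ]
[[ 9.16432230e-01 -5.10204061e-04  4.00189589e-01]
 [-4.00189900e-01 -1.43669285e-03  9.16431110e-01]
 [ 1.07382646e-04 -9.99998838e-01 -1.52081014e-03]]
```

Run:
```python
from rig import env
from h import *
q=env.get_eef_rot();p=np.array([.5127,.0244])
for yaw in(0,-40,-66,40,66,90):
    o=(R.from_euler('z',yaw,degrees=True)*R.from_quat(q)).as_quat()
    print(yaw,[None if (a:=env.inverse_kinematics(list(p)+[z],o)) is None else np.round(a,2).tolist() for z in(.12,.036)])
```

```text
0 [[-0.46, 0.36, 0.35, 2.05, -0.18, 0.76, 1.16], [-0.36, 0.49, 0.23, 2.09, -0.2, 0.58, 1.18]]
-40 [[-0.54, 0.37, 0.46, 2.06, -0.23, 0.76, 0.52], [-0.45, 0.51, 0.35, 2.1, -0.3, 0.58, 0.58]]
-66 [[-0.59, 0.38, 0.52, 2.06, -0.27, 0.77, 0.1], [-0.49, 0.52, 0.41, 2.1, -0.36, 0.59, 0.18]]
40 [[-0.38, 0.35, 0.25, 2.05, -0.12, 0.76, 1.81], [-0.27, 0.48, 0.12, 2.09, -0.1, 0.57, 1.78]]
66 [[-0.3, 0.34, 0.16, 2.04, -0.08, 0.76, 2.21], [-0.21, 0.48, 0.05, 2.08, -0.04, 0.58, 2.18]]
90 [[-0.21, 0.34, 0.05, 2.04, -0.02, 0.76, 2.58], [-0.12, 0.48, -0.06, 2.08, 0.05, 0.58, 2.51]]
```

Run:
```python
from rig import env
from h import *
o=env.get_eef_rot()
env.gripper_to(0.0);print(env.get_width(),env.get_time())
env.move_pose([.5127,.0244,.12],o);print(env.get_position(),env.get_time(),env.get_ft_force())
env.servo_line([.5127,.0244,.06],velocity=.08)
for n in("side","top"): cv2.imwrite(f"pics/{n}1.png",env.snapshot(n)[:,:,::-1])
s=cv2.imread('pics/side1.png')[200:340,245:420];cv2.imwrite('pics/side1z.png',cv2.resize(s,None,fx=4,fy=4,interpolation=cv2.INTER_CUBIC))
print(env.get_position(),env.get_time(),env.get_ft_force())
```

```text
0.00016304967934622653 1.4417
[0.51301007 0.02550099 0.12008955] 3.7583 [0.60105711 0.53273505 0.3567013 ]
[0.51318122 0.02442165 0.06052146] 4.7583 [0.65948165 0.48584704 0.51530865]
```

View pics/side1z.png

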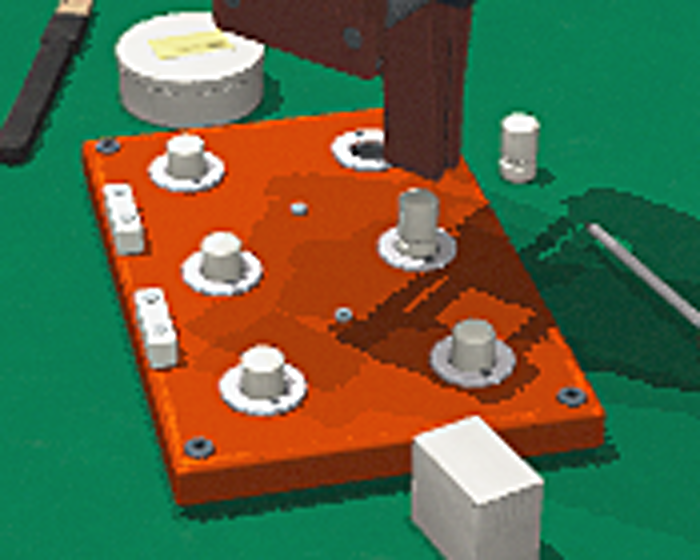

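Run:
```python
from rig import env
from h import *
c=env.calibration('side');R0=R.from_quat(env.get_eef_rot()).as_matrix();P=env.get_position()
for a,b in[(0,0),(.01,.0135),(.01,-.0135),(-.01,.0135),(-.01,-.0135)]:
    print((proj(c,P+R0@[a,0,b])-[245,200])*4)
```

```text
[[414.93067222 159.1325477 ]]
[[371.82052692 166.03338204]]
[[412.8346854  136.35892988]]
[[417.09801611 182.68148469]]
[[457.59373301 152.30328018]]
```

```bash
python3 -c "
import cv2
s=cv2.imread('pics/side1.png')[220:270,325:375];cv2.imwrite('pics/side1y.png',cv2.resize(s,None,fx=12,fy=12,interpolation=cv2.INTER_CUBIC))"
```

```text
(no output)
```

View pics/side1y.png

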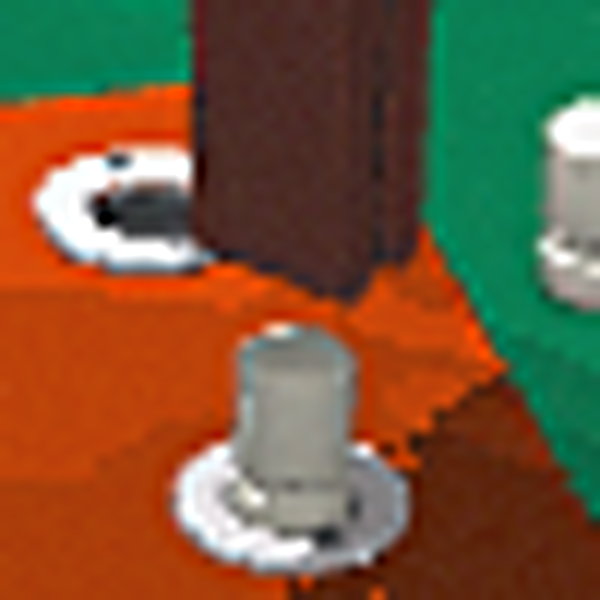

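Run:
```python
from rig import env
from h import *
print(back(env.calibration('side'),(350.3,241.5),.0605))
t=cv2.imread('pics/top1.png')[170:330,220:440];cv2.imwrite('pics/top1z.png',cv2.resize(t,None,fx=3.6,fy=3.6,interpolation=cv2.INTER_CUBIC))
```

```text
[0.5100537  0.02877728 0.0605    ]
```

View pics/top1z.png

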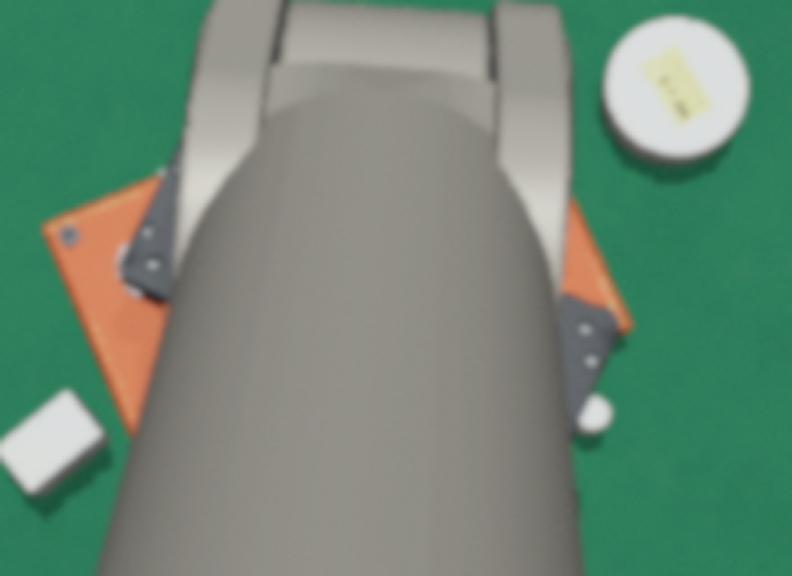

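The side picture puts the tip (350,241) within about 3 mm of the post axis. I'll correct by 1 mm and press.

Run:
```python
from rig import env
from h import *
p=[.5137,.0234]
env.servo_line(p+[.052],velocity=.03)
r=env.servo_line(p+[.030],velocity=.012,until_force=35)
print(r,env.get_position(),env.get_ft_force(),env.get_time())
env.wait(.3);print(env.get_position(),env.get_ft_force())
cv2.imwrite("pics/side2.png",env.snapshot("side")[:,:,::-1])
s=cv2.imread('pics/side2.png')[220:290,315:395];cv2.imwrite('pics/side2y.png',cv2.resize(s,None,fx=8,fy=8,interpolation=cv2.INTER_CUBIC))
```

```text
True [0.51382175 0.02343055 0.03614445] [-2.44432772 -0.01725347 10.38360123] 6.5167
[0.51380734 0.02343412 0.03616292] [-2.95879417  0.32887964 11.37169694]
```

View pics/side2y.png

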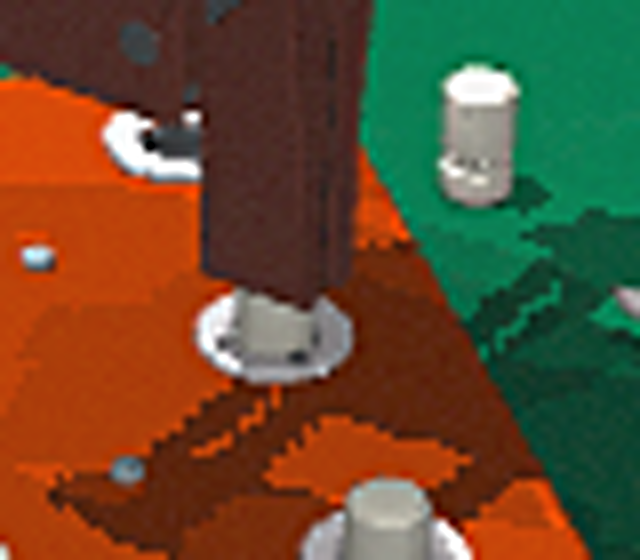

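Run:
```python
from rig import env
from h import *
p=[.5137,.0234]
r=env.servo_line(p+[.030],velocity=.01,until_force=22)
print(r,env.get_position(),env.get_ft_force(),env.get_time())
env.servo_line(p+[.08],velocity=.06)
e=[.5457,-.0442]
env.servo_line(e+[.08],velocity=.08)
cv2.imwrite("pics/side3.png",env.snapshot("side")[:,:,::-1])
s=cv2.imread('pics/side3.png')[200:340,245:420];cv2.imwrite('pics/side3z.png',cv2.resize(s,None,fx=4,fy=4,interpolation=cv2.INTER_CUBIC))
print(env.get_position(),env.get_ft_force(),env.get_time())
```

```text
True [0.51380998 0.02342392 0.03614829] [-3.00127749  0.42427793 10.33111595] 7.1667
[ 0.54548439 -0.04350932  0.07992892] [-1.34066399 -0.22198507 -1.01762173] 9.1917
```

View pics/side3z.png

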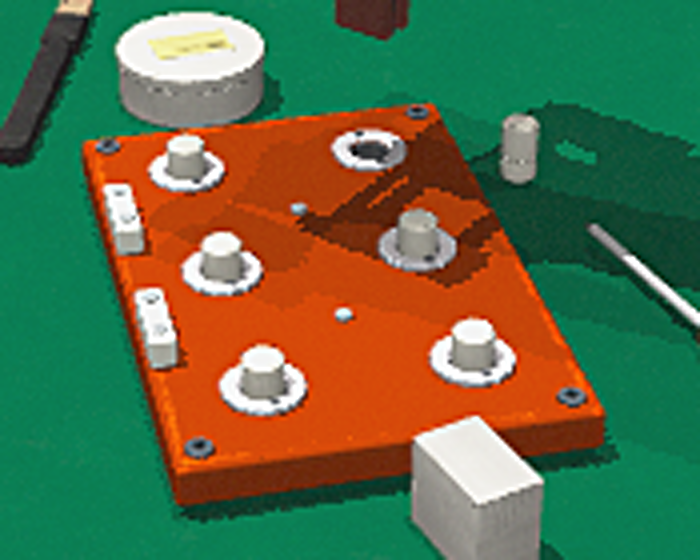

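The post's height above its flange (32 px zoomed) now matches its neighbours (30 and 33 px), so it is home. Next I'll lower to point at the empty bush.

Run:
```python
from rig import env
from h import *
env.servo_line([.5457,-.0442,.043],velocity=.04)
env.wait(.3)
cv2.imwrite("pics/side4.png",env.snapshot("side")[:,:,::-1])
s=cv2.imread('pics/side4.png')[200:260,310:370];cv2.imwrite('pics/side4z.png',cv2.resize(s,None,fx=10,fy=10,interpolation=cv2.INTER_CUBIC))
print(env.get_position(),env.get_ft_force(),env.get_time())
print((proj(env.calibration('side'),env.get_position())-[310,200]+.5)*10)
```

```text
[ 0.54579752 -0.04416629  0.04314151] [-0.08235325  0.13490503 -0.36530231] 10.6167
[[265.36842832 261.48987307]]
```

View pics/side4z.png

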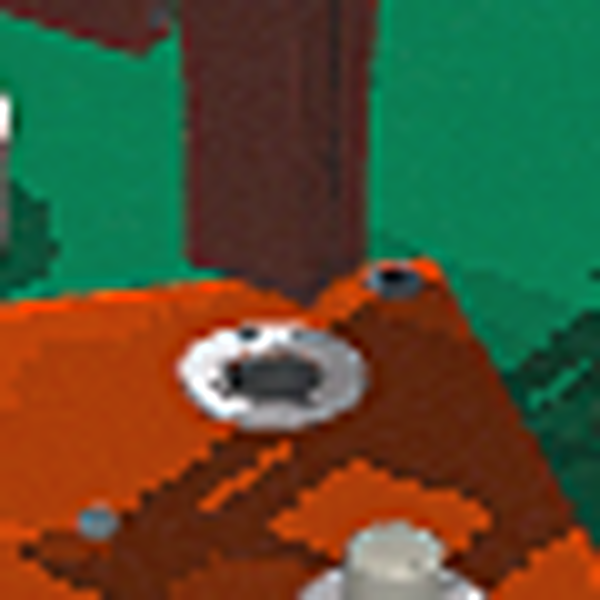

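Run:
```python
from rig import env
from h import *
c=env.calibration('side')
a=back(c,((276+.5)/10-.5+310,(263+.5)/10-.5+200),env.get_position()[2]);b=back(c,((273+.5)/10-.5+310,(376+.5)/10-.5+200),.024)
print(a,b,a-b)
env.wait(2.6);print(env.get_position(),env.get_time())
```

```text
[ 0.54393064 -0.04390815  0.04314151] [ 0.54354857 -0.04087631  0.024     ] [ 0.00038206 -0.00303184  0.01914151]
[ 0.54567839 -0.04420157  0.04298659] 13.2167
```

Run:
```python
from rig import env
from h import *
env.servo_line([.5453,-.0432,.043],velocity=.02)
env.wait(3)
cv2.imwrite("pics/side5.png",env.snapshot("side")[:,:,::-1])
print(env.get_position(),env.get_ft_force(),np.abs(env.get_qvel()).max(),env.get_time())
env.hand_in()
```

```text
[ 0.54529049 -0.04320669  0.04297077] [-0.07337427 -0.52840564 -0.32588622] 0.0026072274966734066 16.5167
the job is handed in; nothing more can be done
```

View pics/side5.png

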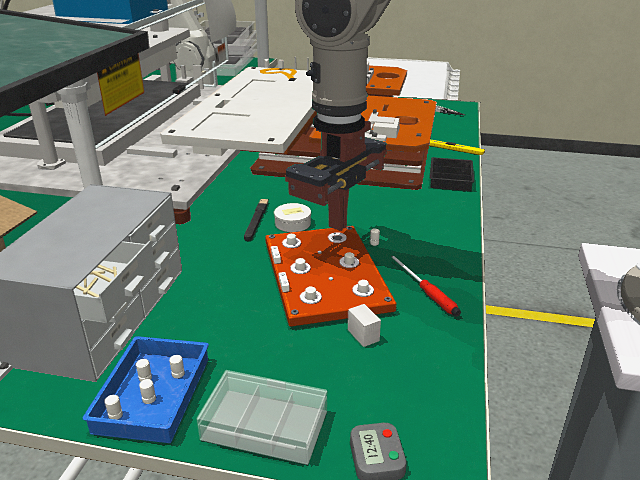

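I pressed the raised post, the middle one on the robot's side, fully home. Then I pointed at the empty bush, and handed the job in at 16.5 s with the fingertips still over it.

- **Press:** the push stopped hard at the 35 N limit I set, with the fingertips at z = 36.1 mm. A second push stopped at the same height. In the side picture the post now stands as high above its flange as the other home posts.
- **Pointing:** the fingertips were at (0.545, -0.043, 0.043), about 19 mm above the mouth. They held still there for 3 s after the last small correction, with no contact force beyond sensor noise (about 0.6 N).
- **Surroundings:** the last side picture, at (338,237) for the empty bush, shows the loose things where they were at the start.
- **Disagreement:** the two cameras place the plate about 2 mm apart. A rough check of the fingertips against the bush in the side picture was about 3 mm off in y, so I moved 1 mm that way as a compromise. The fingertips should be within about 2 mm of the middle of the mouth.

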